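# Dispense two test tubes onto the roller bed

### The arm

A 6-joint arm with a two-finger parallel gripper is mounted at the origin on a cart in front of the work surface, level with it; the furniture and walls round the work are solid. World frame = base frame: x ahead of the robot, y to its left, z up, the work surface at z = 0. Lengths are in mm, angles in rad, forces in N, time in s.
With the tool pointing down it reaches from about 350 to 1000 mm from the base axis. Payload 7.1 kg.
Tool frame: the origin (TCP) lies midway between the tips of the shut fingers; the grasp point (between the pads) lies 19 mm behind it; z points along the fingers, y is the line along which they close (so a half turn about z gives the same grasp; the last joint's range is limited). The gripper opens to 85 mm and grips with 20 to 120 N. Pads are 22 mm wide; open, the fingers measure 114 mm over their backs; the gripper's body (76 mm by 85 mm) begins 54 mm behind the grasp point. The pads swing forward as they close: fully open they stand 13 mm farther back than shut.
Start: joints at [1.109, 0.423, 1.63, -0, 1.089, -0.019], TCP at [267.762, 564.72, 231.319] pointing down, gripper open.
Joint ranges: [-3, 3], [-0.9, 2.11], [0.09, 2.58], [-1.31, 4.45], [0.11, 2.69], [-2.54, 2.54]. Speed limits (rad/s): [2.39, 2.39, 3.01, 3.14, 3.14, 3.14].

### API

Orientations are given as a unit quaternion [x, y, z, w].
In Python, from bench import bot, kinematics, sensors, camera, calibration, job gives the robot as it stands. Calls block until the motion is done:
- bot.goto(position, orientation): joint-space move of the TCP to a pose.
- bot.move_linear(position, v=150, attitude=None, threshold=None): straight line of the TCP; attitude=None keeps the orientation; v is the mean speed in mm/s. With threshold (N) it stops when the force on the tool has changed by that much, and returns True; else False.
- bot.move_joints(angles): joint-space move.
- bot.gripper_to(opening, effort=None): opening from 0.0 (shut) to 1.0 (fully open); effort is the grip in N (None keeps the last); returns when the fingers have stopped.
- bot.wait(seconds).
- kinematics.solve_ik(position, orientation): joint angles nearest the present ones, or None.
- sensors.get_obs(): the state.
- camera(name): name is "side" or "top" or "wrist"; returns the picture (420x560x3 uint8, red, green, blue); there is no depth.
- calibration(name): a dict with "intrinsics" (3x3 intrinsics, pixels), "world_from_camera" (4x4, takes a point from camera to world coordinates). Camera axes: x right, y down, z forward; pixel columns grow to the right and rows downward; lengths in mm; the calibration is good to about 2 mm. A picture is of the moment at which its call begins: read the wrist's pose just before it. calibration takes no time and is no camera call; for the wrist camera it gives the pose at the moment of the call.
A pose or a line that the arm cannot do raises bot.MotionError and nothing moves.
- job.job_done(): hands the job in; it is judged then, once.
The state is a dict: "time": time; "qpos": joint angles; "qd": joint speeds; "effort": joint torques, N m; "ee_pos": TCP position; "tcp_rot": TCP orientation; "ft_force": force on the tool from outside, world axes, zero at the start; "ft_torque": the same for the moment, N m; "gripper_width": opening from 0.0 (shut) to 1.0 (fully open); "finger_force": force on a finger pad.
Only numpy, scipy, OpenCV 4.12 (cv2) and the standard library are available. Lean on these libraries where they do the work, as an engineer would, in place of code of your own. Each camera call takes 0.05 s, during which the arm holds its last target. There are 200 camera calls.

### The job

Push the dispenser's sprung black knob fully in once so that one test tube rolls down to the catch, and lay that tube gently on one station of the roller bed, resting lengthwise and centred between its two rollers. Only then do the same with a second tube, for the other station. Leave the third tube in the dispenser with the knob sprung back out, and do not disturb the other things on the bench.

Things in the scene. Friction and masses are not known exactly. Their poses are not given: they have to be found in the camera images.
- dispenser: Fixed aluminium and clear-plastic tube dispenser, base 188 x 144 mm. Origin on the bench under the tube throat; x points away from the robot to the tube catch, z up. The throat (x = -12 to 9 mm, walls 118 mm high) holds three tubes, one above the other, lying along y. Below its front wall a sprung push slide with a black knob comes out towards -x.
- lip_edge (a point): Middle of the free front edge of the loading lip, a 140 mm wide plate that slopes up from the top of the throat's front wall (118 mm high) to here, 136 mm high (underside 132), and overhangs the knob. An upright tool cannot push the knob home under it; one leaned back towards the robot by 30 to 45 degrees can.
- catch_mid (a point): Middle of the catch, 116 mm beyond the dispenser's origin, 38 mm high. A released tube rolls down two rails and stops here, along the dispenser's y, its middle within 4 mm of this point. Rails and end stops (50 mm high) stand only more than 30 mm off the middle, so fingers may go down both sides of the tube's middle to 10 mm above the bench. Side plates 66 to 70 mm off, 56 mm high.
- plunger (a joint): Push slide with the knob, in m: 0 = out (sprung back), 0.034 = fully in. The push goes level along the dispenser's +x. The spring takes 3 N at the start and 9 N at the end. The tube drops off at about 0.030; when the slide springs back the next tube falls into place.
- knob_face (a point): Centre of the front (-x) face of the round black push knob, 36 mm in diameter (flat part 28 mm), upright face, 58.5 mm above the bench; it moves with the slide.
- bed: Fixed white roller bed, 160 x 130 mm. Origin under its centre (z = 3 mm), x along the rollers; heights from the origin. Two stations, at y = +30 and -30 mm, each a pair of free rollers, axes 13 mm either side of its centre, 45 mm high. A roller is an 8 mm steel shaft with two black rubber rings (18 mm diameter, at |x| = 26 to 50 mm). Cheeks at |x| = 72 mm, 55 mm high.
- station_1 (a point): Where the middle of a tube comes to rest on the station at the bed's y = +30 mm: 57.7 mm above the bed's origin, tube along the bed's x on the rings. Fingertips may go down to 50 mm above the bed's origin there, between the rings.
- station_2 (a point): The same for the station at the bed's y = -30 mm.
- glass_1: empty glass test tube lying on its side, a cylinder 18.4 mm in diameter and 125 mm long, 25 g. Origin at the centre of its round end, z axis along the tube to the mouth. At the start lowest in the dispenser: it comes out first.
- glass_2: empty glass test tube lying on its side, a cylinder 18.4 mm in diameter and 125 mm long, 25 g. Origin at the centre of its round end, z axis along the tube to the mouth. At the start second from below in the dispenser.
- glass_3: empty glass test tube lying on its side, a cylinder 18.4 mm in diameter and 125 mm long, 25 g. Origin at the centre of its round end, z axis along the tube to the mouth. At the start topmost in the dispenser; it stays there.
- tube_mid_1 (a point): Middle of glass_1 on its axis.
- tube_mid_2 (a point): Middle of glass_2 on its axis.
- tube_mid_3 (a point): Middle of glass_3 on its axis.
- stopper: Bystander: red-brown rubber stopper, 35 mm wide, 26 mm high; origin under its centre.
- petri: Bystander: shallow clear dish, 62 mm wide, 13 mm high; origin under its centre.
- marker: Bystander: white and black marker pen lying along its y, 135 mm long, 16 mm high; origin under its middle.
- meter_small: Bystander: small white and blue hand instrument, 112 x 56 x 31 mm; origin under its centre.

How it is judged:
By the outcome, as a careful person would: the job done as asked, in the order asked, and still so for the second after the job is handed in, with the robot touching nothing.
It also fails if it takes over 72 s, if anything falls off the work surface, if the arm or the gripper's body presses on something with over 40 N, if the wrist force passes 120 N, or if a joint passes its speed limit or range.

## Working session

There is one attempt and no reset: what is moved stays moved. The work goes in short steps, each a Python script; the robot and the scene stay as the last script left them, time stands still between calls to the robot, and variables do not carry over. Pictures are saved under pics/ and viewed, at most 10 in all, crops included, and the job is handed in when it is done.

```bash
mkdir -p pics
python3 - <<'E'
from bench import bot,sensors,camera,calibration
import cv2,numpy as np
for n in("top","side"):
    im=camera(n); cv2.imwrite(f"pics/{n}0.png",im[:,:,::-1]); c=calibration(n); print(n,np.round(c["intrinsics"],1).tolist(),np.round(c["world_from_camera"],3).tolist())
a=cv2.imread("pics/top0.png");b=cv2.imread("pics/side0.png")
cv2.imwrite("pics/top0b.png",cv2.resize(a,(800,600),interpolation=cv2.INTER_CUBIC))
cv2.imwrite("pics/side0b.png",cv2.resize(b,(800,600),interpolation=cv2.INTER_CUBIC))
print(sensors.get_obs())
E
```

```text
top [[439.5, 0.0, 280.9], [0.0, 439.5, 203.7], [0.0, 0.0, 1.0]] [[0.003, -0.994, 0.108, 359.127], [-1.0, -0.002, 0.003, -65.346], [-0.003, -0.108, -0.994, 1647.356], [0.0, 0.0, 0.0, 1.0]]
side [[539.2, 0.0, 273.1], [0.0, 539.2, 218.2], [0.0, 0.0, 1.0]] [[0.881, -0.285, 0.377, -84.958], [-0.473, -0.514, 0.716, -1189.672], [-0.01, -0.809, -0.588, 1037.947], [0.0, 0.0, 0.0, 1.0]]
{'time': 0.1, 'qpos': array([ 1.10901590e+00,  4.23778971e-01,  1.63060872e+00, -1.03697255e-05,
        1.08861162e+00, -1.90075426e-02]), 'qd': array([-0.00177226,  0.00048879, -0.00369053,  0.0004746 , -0.00058424,
       -0.00125981]), 'effort': array([-7.18485717e-04, -5.58432019e+01, -2.82445693e+01, -1.81225164e-05,
        2.91500502e-03, -2.41896367e-05]), 'ee_pos': array([267.54141831, 564.29273688, 230.6162528 ]), 'tcp_rot': array([ 2.19580034e-01,  9.75594236e-01, -6.84194976e-04, -1.62991702e-04]), 'ft_force': array([0.47114947, 0.39157495, 0.46049523]), 'ft_torque': array([ 0.01842072, -0.02212943, -0.03924268]), 'finger_force': 0.0, 'gripper_width': 0.9985053310281645}
```

View pics/top0b.png

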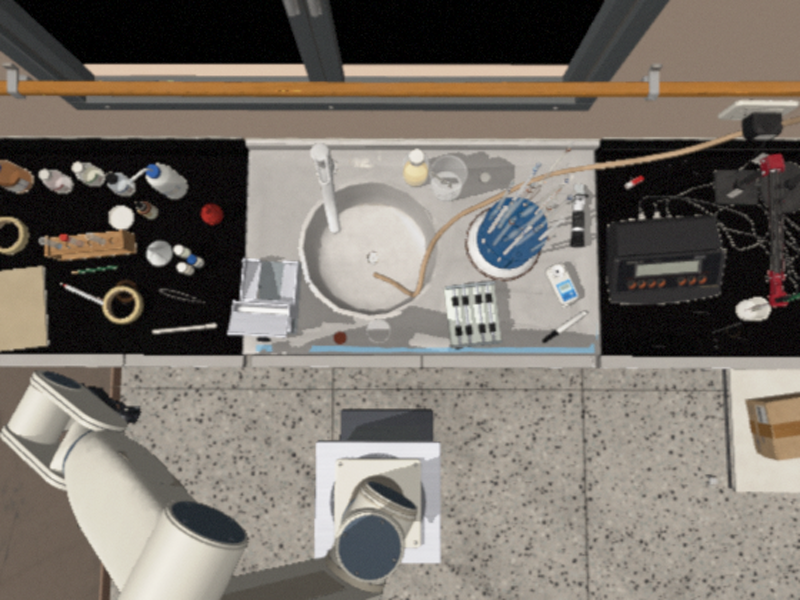

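View pics/side0b.png

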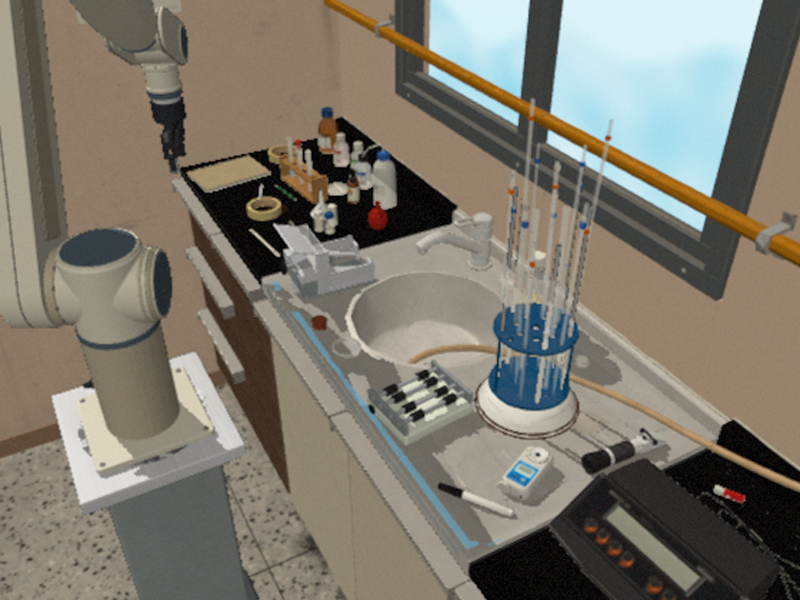

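```bash
cat > h.py <<'E'
from bench import bot,sensors,camera,calibration,kinematics,job
import cv2,numpy as np
from scipy.spatial.transform import Rotation as R
def down(h): # tool down, tool y heading h (rad)
    a=(h+np.pi/2)/2  # Rz(h') * Rx(pi)
    y=np.array([np.cos(h),np.sin(h),0]);z=np.array([0,0,-1.]);x=np.cross(y,z)
    return R.from_matrix(np.c_[x,y,z])
def ray(c,px):
    K=np.array(c["intrinsics"]);T=np.array(c["world_from_camera"])
    d=T[:3,:3]@np.linalg.solve(K,[px[0],px[1],1.]);return T[:3,3],d/np.linalg.norm(d)
def tri(obs): # [(calib,px)]
    A=0;b=0
    for c,p in obs:
        o,d=ray(c,p);M=np.eye(3)-np.outer(d,d);A=A+M;b=b+M@o
    X=np.linalg.solve(A,b);return X
def onplane(c,px,z):
    o,d=ray(c,px);return o+d*(z-o[2])/d[2]
def proj(c,X):
    T=np.linalg.inv(np.array(c["world_from_camera"]));p=np.array(c["intrinsics"])@(T[:3,:3]@X+T[:3,3]);return p[:2]/p[2]
def snap(name):
    import pickle
    c=calibration("wrist");im=camera("wrist");cv2.imwrite(f"pics/{name}.png",im[:,:,::-1]);pickle.dump(c,open(f"pics/{name}.pkl","wb"));return im
def load(name):
    import pickle;return pickle.load(open(f"pics/{name}.pkl","rb"))
E
python3 - <<'E'
from h import *
c=calibration("top")
for p in[(258,325),(268,290),(473,312)]: print(onplane(c,np.array(p)*.7,60).round())
o=sensors.get_obs();Rt=R.from_quat(o["tcp_rot"]).as_matrix();T=np.array(calibration("wrist")["world_from_camera"])
print((Rt.T@(T[:3,3]-o["ee_pos"])).round(1),(Rt.T@T[:3,:3]).round(3),np.array(calibration("wrist")["intrinsics"]).round(1).tolist())
for P in [(420,300,330),(420,220,330),(400,-240,300),(440,-240,300)]:
  for h in (0,-.3,.5): print(P,h,kinematics.solve_ik(P,down(h).as_quat()))
E
```

```text
[444. 303.  60.]
[533. 280.  60.]
[ 478. -241.   60.]
[  76.3   -0.3 -141.9] [[-0.    -0.955 -0.296]
 [ 1.    -0.    -0.   ]
 [ 0.    -0.296  0.955]] [[327.4, 0.0, 280.4], [0.0, 327.4, 205.6], [0.0, 0.0, 1.0]]
(420, 300, 330) 0 [ 5.97191661e-01  1.54021711e-01  1.76388959e+00 -4.44089210e-16
  1.22368136e+00  5.97191661e-01]
(420, 300, 330) -0.3 [ 5.97191661e-01  1.54021711e-01  1.76388959e+00 -4.44089210e-16
  1.22368136e+00  8.97191661e-01]
(420, 300, 330) 0.5 [ 5.97191661e-01  1.54021711e-01  1.76388959e+00 -4.44089210e-16
  1.22368136e+00  9.71916612e-02]
(420, 220, 330) 0 [ 4.57412099e-01  8.35680365e-02  1.84531879e+00 -4.44089210e-16
  1.21270582e+00  4.57412099e-01]
(420, 220, 330) -0.3 [ 4.57412099e-01  8.35680365e-02  1.84531879e+00 -4.44089210e-16
  1.21270582e+00  7.57412099e-01]
(420, 220, 330) 0.5 [ 4.57412099e-01  8.35680365e-02  1.84531879e+00 -4.44089210e-16
  1.21270582e+00 -4.25879010e-02]
(400, -240, 300) 0 [-5.65932683e-01  1.01772612e-01  1.89657943e+00 -4.44089210e-16
  1.14324061e+00 -5.65932683e-01]
(400, -240, 300) -0.3 [-5.65932683e-01  1.01772612e-01  1.89657943e+00 -4.44089210e-16
  1.14324061e+00 -2.65932683e-01]
(400, -240, 300) 0.5 [-5.65932683e-01  1.01772612e-01  1.89657943e+00 -4.44089210e-16
  1.14324061e+00 -1.06593268e+00]
(440, -240, 300) 0 [-5.23092038e-01  1.59058354e-01  1.82907579e+00 -4.44089210e-16
  1.15345851e+00 -5.23092038e-01]
(440, -240, 300) -0.3 [-5.23092038e-01  1.59058354e-01  1.82907579e+00 -4.44089210e-16
  1.15345851e+00 -2.23092038e-01]
(440, -240, 300) 0.5 [-5.23092038e-01  1.59058354e-01  1.82907579e+00 -4.44089210e-16
  1.15345851e+00 -1.02309204e+00]
```

```bash
cat >> h.py <<'E'
def lean(yaw,a): # tool y along dispenser y(left), tip forward along yaw dir, lean a
    f=np.array([np.cos(yaw),np.sin(yaw),0]);z=np.sin(a)*f+np.array([0,0,-np.cos(a)]);y=np.array([-f[1],f[0],0]);return R.from_matrix(np.c_[np.cross(y,z),y,z])
OFF=np.array([76.3,-.3,-141.9])
def tcp_for_cam(cam,Rt): return np.array(cam)-Rt.as_matrix()@OFF
def pair(out,n1,n2,X,w=400,h=600,s=2):
    o=[]
    for n in(n1,n2):
        im=cv2.imread(f"pics/{n}.png");p=proj(load(n),np.array(X,float)).round().astype(int)
        cw,ch=w//s,h//s;x0=int(np.clip(p[0]-cw//2,0,560-cw));y0=int(np.clip(p[1]-ch//2,0,420-ch));print(n,"x0,y0",x0,y0)
        o.append(cv2.resize(im[y0:y0+ch,x0:x0+cw],(w,h),interpolation=cv2.INTER_CUBIC))
    cv2.imwrite(f"pics/{out}.png",np.hstack(o) if w<h else np.vstack(o))
E
python3 - <<'E'
from h import *
q=lean(0,.35)
try:
  for n,cam in (("d1",(250,340,400)),("d2",(250,230,400)),("b1",(260,-190,350)),("b2",(260,-290,350))):
    bot.goto(tcp_for_cam(cam,q).tolist(),q.as_quat());snap(n);print(n,sensors.get_obs()["time"])
except Exception as e: print(e)
pair("dp","d1","d2",(490,295,60));pair("bp","b1","b2",(478,-241,60),w=400,h=600)
E
```

```text
d1 1.1417
d2 1.7083
b1 3.3167
the arm cannot take that pose within its joint ranges
d1 x0,y0 144 44
d2 x0,y0 231 43
b1 x0,y0 134 53[ WARN:0@4.006] global loadsave.cpp:275 findDecoder imread_('pics/b2.png'): can't open/read file: check file path/integrity
Traceback (most recent call last):
  File "h.py", line 32, in pair
    im=cv2.imread(f"pics/{n}.png");p=proj(load(n),np.array(X,float)).round().astype(int)
                                          ~~~~^^^
  File "h.py", line 24, in load
    import pickle;return pickle.load(open(f"pics/{name}.pkl","rb"))
                                     ~~~~^^^^^^^^^^^^^^^^^^^^^^^^^
FileNotFoundError: [Errno 2] No such file or directory: 'pics/b2.pkl'
```

Run:
```python
from h import *
q=lean(-.5,.3)
for cam in ((320,-130,370),(320,-120,400),(300,-110,380)):
    P=tcp_for_cam(cam,q);s=kinematics.solve_ik(P.tolist(),q.as_quat());print(P,s)
    if s is not None:
        bot.goto(P.tolist(),q.as_quat());snap("b2");print(sensors.get_obs()["time"]);break
pair("bp","b1","b2",(478,-241,60))
```

```text
[ 420.9135542  -184.78747774  256.98594396] [-0.42508634  0.01444784  2.1372751  -0.03471378  0.69095768 -1.47246083]
4.2833
b1 x0,y0 134 53
b2 x0,y0 161 41
```

View pics/dp.png

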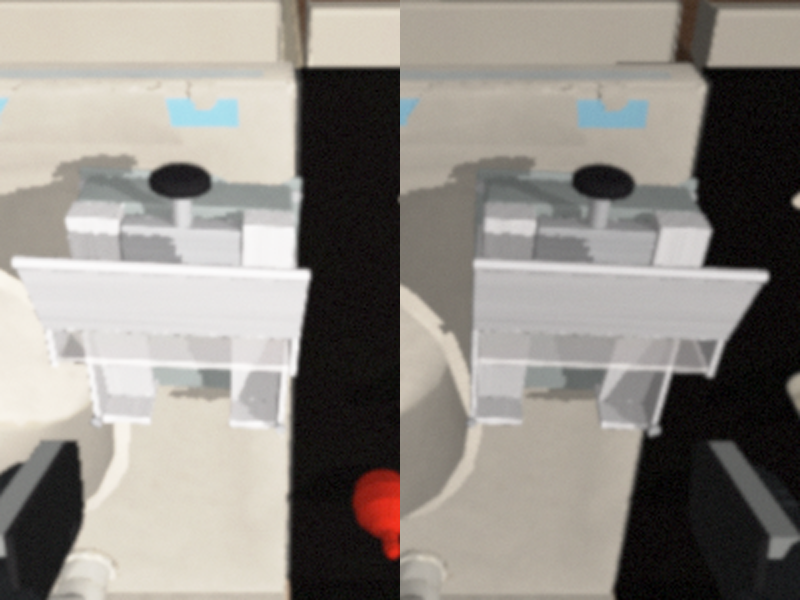

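View pics/bp.png

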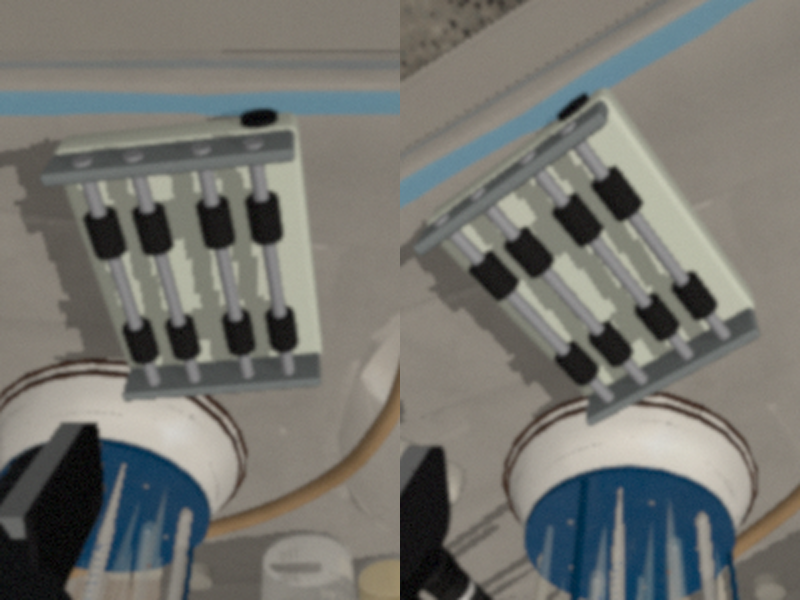

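```bash
cat > m.py <<'E'
from h import *
d1,d2,b1,b2=map(load,("d1","d2","b1","b2"))
def T(c1,o1,p1,c2,o2,p2):
    a=np.array(o1)+np.array(p1)/2;b=np.array(o2)+np.array(p2)/2;X=tri([(c1,a),(c2,b)])
    return X,np.hypot(*(proj(c1,X)-a)),np.hypot(*(proj(c2,X)-b))
D=dict(knob=((180,181),(203,182)),lipL=((14,262),(75,264)),lipR=((309,274),(367,275)),plL=((97,421),(74,424)),plR=((279,425),(255,431)),baseL=((120,195),(0,0)))
for k,(a,b) in D.items():
    if k!="baseL":
        X,e,f=T(d1,(144,44),a,d2,(231,43),b);print(k,X.round(1),round(e,2),round(f,2))
r1=[(104,232),(152,228),(215,222),(264,217),(140,340),(182,336),(238,332),(282,329)]
r2=[(93,276),(128,252),(177,220),(217,193),(176,363),(210,343),(257,317),(294,294)]
P=[]
for a,b in zip(r1,r2):
    X,e,f=T(b1,(134,53),a,b2,(161,41),b);P.append(X);print(X.round(1),round(e,2),round(f,2))
P=np.array(P)
n=P[:4];f=P[4:];print("axis dirs",np.arctan2((f-n)[:,1],(f-n)[:,0]).round(3),np.linalg.norm(f-n,axis=1).round(1))
print("right",(P[[2,3,6,7]].mean(0)).round(1),"left",P[[0,1,4,5]].mean(0).round(1))
E
python3 m.py
```

```text
knob [409.3 289.1  58.9] 0.06 0.06
lipL [413.9 219.3 137.5] 0.19 0.19
lipR [420.7 358.5 137.3] 0.06 0.06
plL [598.4 212.1  61.9] 0.38 0.38
plR [604.2 345.6  62. ] 1.13 1.13
[ 443.1 -291.3   45.1] 0.21 0.19
[ 439.1 -264.4   47.3] 0.06 0.05
[ 435.8 -230.7   46.6] 0.11 0.11
[ 433.1 -204.5   45.8] 0.04 0.04
[ 518.1 -282.1   46.5] 0.02 0.02
[ 515.6 -256.3   45.5] 0.06 0.06
[ 512.3 -222.2   45.7] 0.01 0.01
[ 506.2 -195.4   50. ] 0.26 0.27
axis dirs [0.123 0.105 0.11  0.124] [75.6 76.9 76.9 73.7]
right [ 471.8 -213.2   47. ] left [ 479.  -273.5   46.1]
```

```bash
cat >> h.py <<'E'
YAW=-0.05;F=np.array([np.cos(YAW),np.sin(YAW),0]);KN=np.array([405,289.3,0])
def kp(s,z): return (KN+F*s+[0,0,z]).tolist()
E
python3 - <<'E'
from h import *
for a in (.65,.7,.75,.78):
  q=lean(YAW,a).as_quat()
  for s,z in ((-50,51.5),(-10,51.5),(30,51.5),(-50,120)):
    r=kinematics.solve_ik(kp(s,z),q);print(a,s,z,None if r is None else r.round(2))
E
```

```text
0.65 -50 51.5 None
0.65 -10 51.5 None
0.65 30 51.5 [0.83 0.6  2.24 4.45 0.51 1.07]
0.65 -50 120 None
0.7 -50 51.5 None
0.7 -10 51.5 [0.95 0.62 2.29 4.41 0.6  1.23]
0.7 30 51.5 [0.86 0.62 2.25 4.37 0.57 1.17]
0.7 -50 120 None
0.75 -50 51.5 [1.07 0.64 2.34 4.43 0.69 1.35]
0.75 -10 51.5 [0.97 0.64 2.3  4.37 0.67 1.3 ]
0.75 30 51.5 [0.88 0.65 2.26 4.32 0.63 1.25]
0.75 -50 120 None
0.78 -50 51.5 [1.09 0.66 2.34 4.42 0.73 1.39]
0.78 -10 51.5 [0.99 0.66 2.31 4.35 0.71 1.34]
0.78 30 51.5 [0.9  0.66 2.27 4.29 0.67 1.3 ]
0.78 -50 120 None
```

Run:
```python
from h import *
for phi in (.1,.2,.3,.4,.5,.6,.75):
 for a in (.6,.7,.78):
  for rl in (0,np.pi):
   q=(lean(phi,a)*R.from_euler('z',rl)).as_quat()
   rs=[kinematics.solve_ik(kp(s,z),q) for s,z in ((-40,51.5),(30,51.5))]
   if all(r is not None for r in rs): print(phi,a,round(rl),rs[0].round(2),rs[1].round(2))
```

```text
0.1 0.6 0 [0.92 0.56 2.35 4.29 0.47 1.18] [0.76 0.57 2.26 4.25 0.4  1.07]
0.1 0.6 3 [ 0.92  0.56  2.35  4.29  0.47 -1.96] [ 0.76  0.57  2.26  4.25  0.4  -2.07]
0.1 0.7 0 [0.97 0.61 2.37 4.17 0.61 1.37] [0.8  0.62 2.29 4.08 0.54 1.28]
0.1 0.7 3 [ 0.97  0.61  2.37  4.17  0.61 -1.78] [ 0.8   0.62  2.29  4.08  0.54 -1.86]
0.1 0.78 0 [1.01 0.67 2.39 4.13 0.73 1.47] [0.84 0.66 2.32 4.01 0.67 1.39]
0.1 0.78 3 [ 1.01  0.67  2.39  4.13  0.73 -1.67] [ 0.84  0.66  2.32  4.01  0.67 -1.75]
0.2 0.6 0 [0.88 0.56 2.37 4.09 0.45 1.26] [0.73 0.57 2.28 4.03 0.37 1.16]
0.2 0.6 3 [ 0.88  0.56  2.37  4.09  0.45 -1.88] [ 0.73  0.57  2.28  4.03  0.37 -1.98]
0.2 0.7 0 [0.93 0.61 2.4  3.98 0.61 1.43] [0.76 0.62 2.32 3.88 0.53 1.35]
0.2 0.7 3 [ 0.93  0.61  2.4   3.98  0.61 -1.71] [ 0.76  0.62  2.32  3.88  0.53 -1.79]
0.2 0.78 0 [0.97 0.67 2.43 3.94 0.75 1.52] [0.79 0.66 2.34 3.82 0.67 1.45]
0.2 0.78 3 [ 0.97  0.67  2.43  3.94  0.75 -1.62] [ 0.79  0.66  2.34  3.82  0.67 -1.69]
0.3 0.6 0 [0.83 0.56 2.39 3.88 0.44 1.34] [0.68 0.57 2.3  3.8  0.36 1.27]
0.3 0.6 3 [ 0.83  0.56  2.39  3.88  0.44 -1.8 ] [ 0.68  0.57  
[... 1579 characters left out ...]
 0.65 -1.58] [ 0.54  0.61  2.36  3.06  0.54 -1.55]
0.6 0.78 0 [0.69 0.69 2.5  3.22 0.83 1.58] [0.54 0.67 2.39 3.07 0.7  1.58]
0.6 0.78 3 [ 0.69  0.69  2.5   3.22  0.83 -1.56] [ 0.54  0.67  2.39  3.07  0.7  -1.56]
0.75 0.6 0 [0.59 0.55 2.43 2.93 0.44 1.63] [0.47 0.56 2.31 2.67 0.35 1.78]
0.75 0.6 3 [ 0.59  0.55  2.43  2.93  0.44 -1.51] [ 0.47  0.56  2.31  2.67  0.35 -1.36]
0.75 0.7 0 [0.58 0.62 2.47 2.96 0.65 1.58] [0.45 0.61 2.35 2.76 0.54 1.67]
0.75 0.7 3 [ 0.58  0.62  2.47  2.96  0.65 -1.56] [ 0.45  0.61  2.35  2.76  0.54 -1.47]
0.75 0.78 0 [0.56 0.69 2.5  2.96 0.83 1.56] [0.44 0.67 2.39 2.79 0.69 1.61]
0.75 0.78 3 [ 0.56  0.69  2.5   2.96  0.83 -1.58] [ 0.44  0.67  2.39  2.79  0.69 -1.53]
```

```bash
cat >> h.py <<'E'
PHI,A=0.05,.77
def push():
    t=lambda:round(sensors.get_obs()["time"],2)
    q=lean(PHI,A)
    bot.gripper_to(0.0)
    bot.move_joints([.97,-.1,2.37,4.2,.73,1.45]);print("mid",t())
    bot.goto(kp(-35,51.5),q.as_quat());print("pre",t(),sensors.get_obs()["ee_pos"].round(1))
    hit=bot.move_linear(kp(15,51.5),v=40,threshold=2.0);p=sensors.get_obs()["ee_pos"];s=(p-KN)@F;print("contact",hit,s.round(1),t())
    if not hit: return
    f0=sensors.get_obs()["ft_force"]
    hit=bot.move_linear(kp(s+40,51.5),v=50,threshold=14);o=sensors.get_obs();print("end",hit,((o["ee_pos"]-KN)@F-s).round(1),o["ft_force"].round(1),f0.round(1),t())
    bot.wait(.15)
def retreat():
    bot.move_linear(kp(-40,51.5),v=150)
    bot.move_joints([.8,-.1,2.37,2.2,.73,1.0]);print("ret",sensors.get_obs()["time"])
E
python3 - <<'E'
from h import *
push()
E
```

```text
mid 8.57
pre 9.97 [370.5 291.6  52.2]
contact True -5.5 10.74
end True 32.7 [-8.4  2.6  3.4] [-2.9  1.2  1.8] 11.44
```

Run:
```python
from h import *
p=sensors.get_obs()["ee_pos"];s=(p-KN)@F
print(bot.move_linear(kp(s+5,51.5),v=15,threshold=15));o=sensors.get_obs();print(((o["ee_pos"]-KN)@F-s).round(1),o["ft_force"].round(1))
retreat()
q=down(YAW)
P=tcp_for_cam((545,330,330),q);print(P);bot.goto(P.tolist(),q.as_quat());snap("c1");print(sensors.get_obs()["time"])
P=tcp_for_cam((545,400,330),q);bot.goto(P.tolist(),q.as_quat());snap("c2");print(sensors.get_obs()["time"])
pair("cp","c1","c2",(580,285,45))
```

```text
True
0.2 [-8.3  3.2  6. ]
ret 14.225
[541.48621446 253.78036138 188.1       ]
16.175
16.6083
c1 x0,y0 225 6
c2 x0,y0 225 82
```

View pics/cp.png

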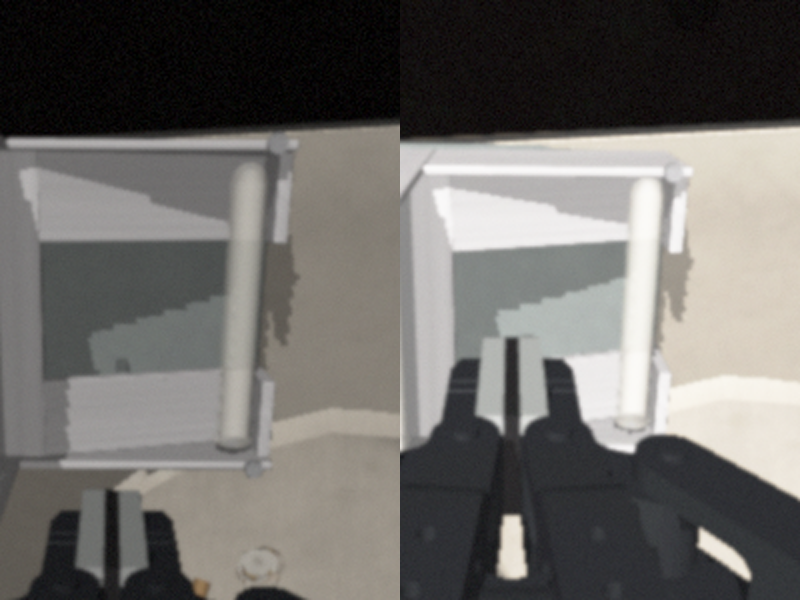

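Run:
```python
from h import *
c1,c2=load("c1"),load("c2")
for a,b in (((249,165),(247,180)),((233,443),(232,422))):
    A=np.array((225,6))+np.array(a)/2;B=np.array((225,82))+np.array(b)/2;X=tri([(c1,A),(c2,B)]);print(X.round(1),(proj(c1,X)-A).round(2),onplane(c1,A,38).round(1),onplane(c2,B,38).round(1))
```

```text
[602.4 339.2  38.5] [ 0.03 -0.  ] [602.4 339.2  38. ] [602.5 339.1  38. ]
[596.2 215.   39.3] [0.12 0.  ] [596.3 214.5  38. ] [596.5 214.1  38. ]
```

```bash
cat >> h.py <<'E'
BY=0.115;ST={1:np.array([472.,-213.6]),2:np.array([478.9,-273.1])}
def st(): o=sensors.get_obs();return round(o["time"],2),o["ee_pos"].round(1),round(o["gripper_width"],3),round(o["finger_force"],1),o["ft_force"].round(1)
def pick(x,y):
    q=down(YAW).as_quat()
    bot.goto([x,y,130],q);bot.gripper_to(.6)
    bot.move_linear([x,y,31],v=120);bot.gripper_to(0,effort=20);print("grip",st())
    bot.move_linear([x,y,200],v=150);print("lift",st())
def carry(k):
    x,y=ST[k];q=down(np.pi/2+BY).as_quat()
    bot.move_linear([450,200,230],v=250)
    bot.goto([x,y,130],q);print("above",st())
E
python3 - <<'E'
from h import *
bot.gripper_to(.6);pick(599.4,276.9);carry(1)
c=camera("side");cv2.imwrite("pics/s1.png",c[:,:,::-1]);snap("w1")
a=cv2.imread("pics/s1.png");C=calibration("side");p=proj(C,np.array([475,-240,80.])).astype(int);print(p)
x0,y0=p[0]-70,p[1]-50;b=cv2.resize(a[y0:y0+105,x0:x0+140],(560,420),interpolation=cv2.INTER_CUBIC)
cv2.imwrite("pics/s1b.png",cv2.resize(np.hstack([cv2.imread("pics/w1.png")[:,80:480],b[:,80:480]]),None,fx=1,fy=1))
E
```

```text
grip (19.2, array([599.9, 277.1,  31.9]), 0.205, 21.7, array([-1.3,  0.5,  5.7]))
lift (20.48, array([598.8, 276.6, 198.9]), 0.206, 21.1, array([-0.4,  0.6, -1.3]))
above (23.51, array([ 472.3, -213.4,  130. ]), 0.205, 21.1, array([ 0.6, -0.3, -0.8]))
[293 265]
```

View pics/s1b.png

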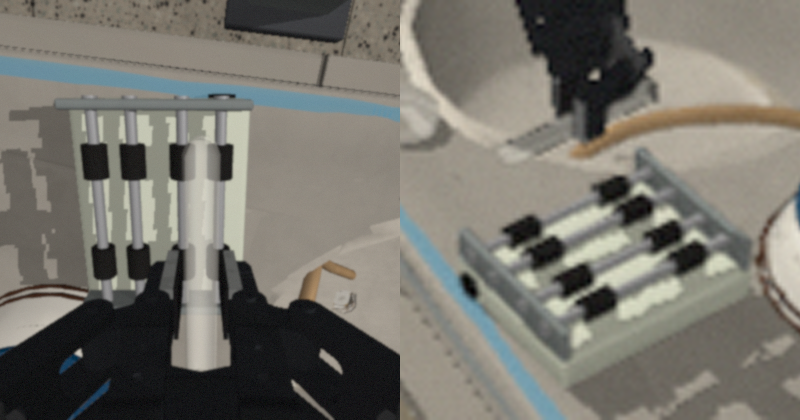

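```bash
cat >> h.py <<'E'
def place(k):
    x,y=ST[k]
    bot.move_linear([x,y,66],v=100)
    print("touch",bot.move_linear([x,y,53.6],v=15,threshold=2.5),st())
    bot.gripper_to(.40);print("open",st())
    bot.move_linear([x,y,150],v=120)
E
python3 - <<'E'
from h import *
place(1)
snap("w2");print(st())
cv2.imwrite("pics/w2b.png",cv2.imread("pics/w2.png"))
E
```

```text
touch True (25.12, array([ 471.8, -213.3,   54.5]), 0.207, 21.6, array([-0.7,  1.1,  5.2]))
open (25.43, array([ 471.3, -213.2,   54. ]), 0.398, 0.0, array([-0.5, -0.3, -0.6]))
(26.43, array([ 471.4, -213.3,  149.2]), 0.399, 0.0, array([0.9, 0.6, 0.8]))
```

View pics/w2b.png

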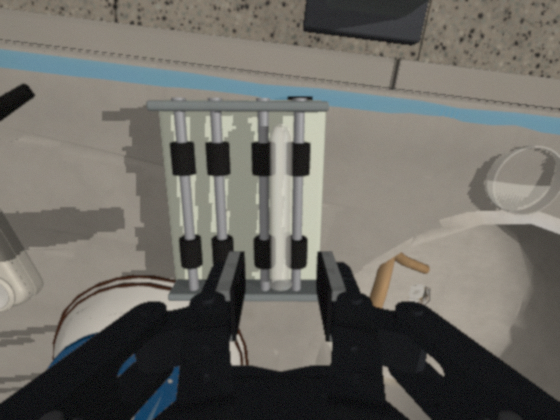

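Run:
```python
from h import *
c=load("w2")
for p in((280,126),(281,290)): print(onplane(c,p,60.7).round(1))
for p in((238,104),(245,291)): print("cheek",onplane(c,p,58).round(1))
u=np.array([np.cos(BY),np.sin(BY)])
m=np.array(ST[1])
for s in(-62.5,62.5,-72,72): print(s,proj(c,np.r_[m+u*s,60.7]).round(1))
```

```text
[ 409.8 -220.7   60.7]
[ 536.8 -205.3   60.7]
cheek [ 398.8 -250.7   58. ]
cheek [ 542.7 -234.    58. ]
-62.5 [279.8 126.1]
62.5 [280.  286.9]
-72 [279.8 111.7]
72 [280.  297.3]
```

Run:
```python
from h import *
c=load("w2");im=cv2.imread("pics/w2.png")[90:310,150:340]
cv2.imwrite("pics/w2z.png",cv2.resize(im,None,fx=2.7,fy=2.7,interpolation=cv2.INTER_CUBIC))
u=np.array([np.cos(BY),np.sin(BY)]);v=np.array([-u[1],u[0]])
b=np.array([475.4,-243.35])
for x in(-74,-72,-50,-26,26,50,72,74):
  z=58 if abs(x)>60 else 57; print(x,[((proj(c,np.r_[b+u*x+v*y,z])-[150,90])*2.7).round(0).tolist() for y in(-43,-17,17,43)])
```

```text
-74 [[62.0, 50.0], [165.0, 50.0], [299.0, 50.0], [402.0, 50.0]]
-72 [[63.0, 58.0], [166.0, 58.0], [299.0, 58.0], [402.0, 58.0]]
-50 [[72.0, 146.0], [172.0, 146.0], [301.0, 145.0], [400.0, 145.0]]
-26 [[81.0, 235.0], [177.0, 235.0], [303.0, 235.0], [399.0, 235.0]]
26 [[97.0, 413.0], [188.0, 413.0], [306.0, 413.0], [396.0, 413.0]]
50 [[104.0, 488.0], [192.0, 488.0], [307.0, 488.0], [395.0, 487.0]]
72 [[109.0, 555.0], [195.0, 555.0], [308.0, 555.0], [394.0, 554.0]]
74 [[110.0, 560.0], [196.0, 560.0], [308.0, 560.0], [394.0, 560.0]]
```

View pics/w2z.png

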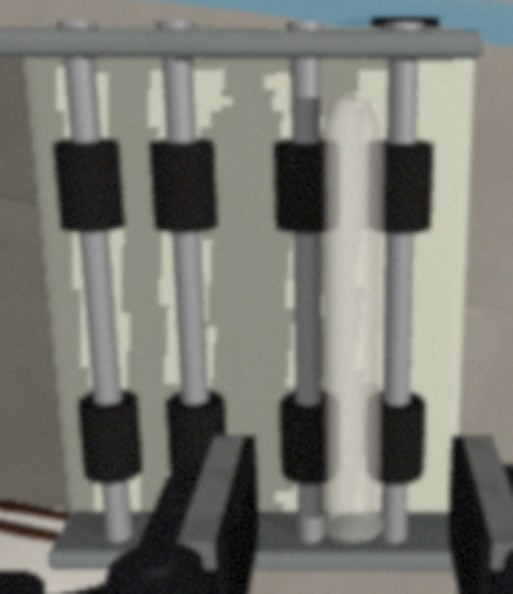

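Run:
```python
from h import *
bot.move_linear([440,-200,230],v=250)
push()
o=sensors.get_obs();s=(o["ee_pos"]-KN)@F
print(bot.move_linear(kp(s+4,51.5),v=20,threshold=15),((sensors.get_obs()["ee_pos"]-KN)@F-s).round(1))
retreat()
q=down(YAW)
P=tcp_for_cam((545,330,330),q);bot.goto(P.tolist(),q.as_quat());snap("c3");print(sensors.get_obs()["time"])
im=cv2.imread("pics/c3.png")[6:306,225:425];cv2.imwrite("pics/c3b.png",cv2.resize(im,(400,600),interpolation=cv2.INTER_CUBIC))
```

```text
mid 30.85
pre 32.25 [370.4 291.5  52.2]
contact True -5.5 33.02
end True 32.7 [-8.3  2.8  3.5] [-3.4  1.5  2.8] 33.72
True 0.3
ret 36.4667
38.4167
```

View pics/c3b.png

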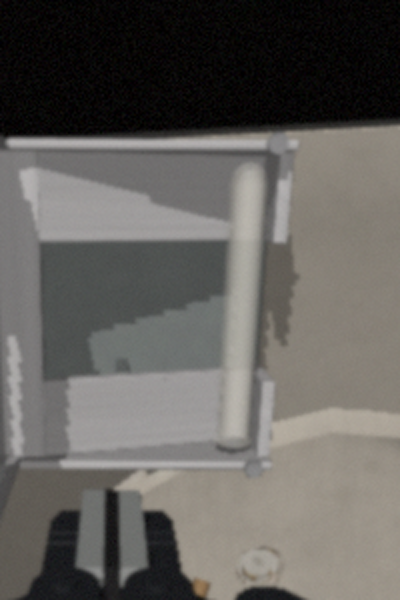

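The second tube lies exactly where the first did (ends at about (249,165) and (233,443)). I'll use the same pick and place it on station 2, shifted 2.5 mm towards the robot.

Run:
```python
from h import *
bot.gripper_to(.6);pick(599.4,276.9)
ST[2]=ST[2]-2.5*np.array([np.cos(BY),np.sin(BY)])
carry(2);place(2)
bot.move_linear([440,-200,200],v=200);bot.wait(.3)
snap("w3");print(st());C=calibration("side");s=camera("side")[:,:,::-1].copy();cv2.imwrite("pics/s3.png",s)
def cr(im,X,c,w,h,k):
    p=proj(c,np.array(X,float)).astype(int);x0=np.clip(p[0]-w//2,0,560-w);y0=np.clip(p[1]-h//2,0,420-h)
    return cv2.resize(im[y0:y0+h,x0:x0+w],(w*k,h*k),interpolation=cv2.INTER_CUBIC)
a=cr(cv2.imread("pics/w3.png"),(475,-243,60),load("w3"),200,300,2)
b=cr(s,(500,285,70),C,100,75,4);d=cr(s,(475,-243,60),C,100,75,4)
cv2.imwrite("pics/f.png",np.hstack([a,np.vstack([b,d])]))
```

```text
grip (40.98, array([599.9, 277.1,  31.9]), 0.203, 21.8, array([-0.8, -0. ,  6. ]))
lift (42.25, array([598.8, 276.6, 198.9]), 0.206, 21.2, array([-0.3, -0.4,  0.5]))
above (45.36, array([ 476.7, -273.1,  130. ]), 0.202, 21.2, array([ 1. , -0.2, -0.7]))
touch True (46.88, array([ 476.3, -273.2,   54.5]), 0.203, 21.7, array([0.6, 1.1, 5. ]))
open (47.18, array([ 475.7, -272.9,   53.9]), 0.401, 0.0, array([-0.2,  0.3,  0.4]))
(49.12, array([ 440. , -200.4,  199.5]), 0.401, 0.0, array([-0. , -0.4,  0.3]))
```

View pics/f.png

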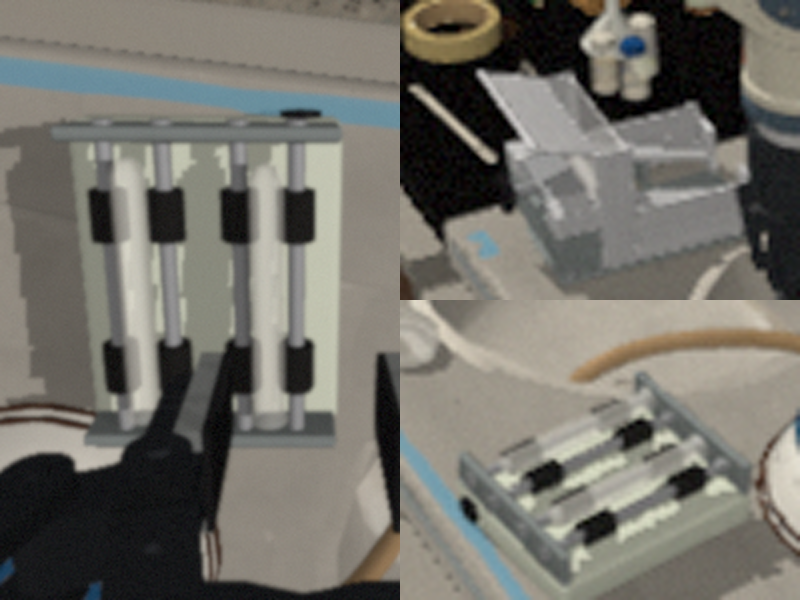

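```bash
python3 -c "
from bench import job
print(job.job_done())"
```

```text
the job is handed in; nothing more can be done
None
```

I handed the job in at about 49 s: both tubes rest on their roller-bed stations, the first about 3 mm off centre lengthwise, and I left the third tube in the dispenser, though no picture shows it or the sprung-back knob clearly.

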